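# Load a sample sled under the spring contact flap of a film test jig

## Robot

A 7-joint arm with a two-finger parallel gripper is mounted at the origin on the work surface. World frame = base frame: x ahead of the robot, y to its left, z up, the work surface at z = 0. Lengths are in m, angles in degrees, forces in N, time in s.
With the tool pointing down it reaches from about 0.4 to 0.925 m from the base axis. Payload 4.1 kg.
Tool frame: the origin (TCP) lies on the mounting face of the last link; the fingertips stand 173 mm ahead of it and the grasp point (between the pads) lies 155 mm ahead of it (bot.tcp_to_grasp is the distance from the TCP to the grasp point, in m); z points along the fingers, y is the direction in which the jaws open and shut (so a half turn about z gives the same grasp; the last joint's range is limited). The gripper opens to 85 mm and grips with 20 to 120 N. Pads are 22 mm wide; open, the fingers measure 114 mm over their backs; the gripper's body (76 mm by 85 mm) begins 54 mm behind the grasp point. The pads swing forward as they close: fully open they stand 13 mm farther back than shut.
Start: joints at [-79.813, 22.827, 2.584, 88.041, -1.071, 69.15, -2.905], TCP at [0.178, 0.625, 0.405] pointing down, gripper open.
Joint ranges: [-161.44, 161.44], [-28.35, 127.94], [-78.24, 83.42], [0, 140.83], [-78.03, 258.03], [13.02, 114.36], [-168.23, 168.23]. Speed limits (degrees/s): [147.25, 147.25, 180, 180, 180, 180, 180].

## Interface

Orientations are given as [roll, pitch, yaw] about the fixed x, y, z axes, in that order (R = Rz(yaw) Ry(pitch) Rx(roll)).
In Python, from cell import bot gives the robot as it stands.
- The arm moves only by the tool servo_tool, never from a script. Its argument "commands" is a list that holds one entry, the list of rows, each a list of 6 numbers: the shift along the tool's x, y, z in mm, then the turn, a rotation vector about the tool's x, y, z in rad. In form: [[[x, y, z, ax, ay, az], ...]]. A call has 1 to 8 rows; each row shifts and turns the commanded pose from where the row before left it, along the tool's axes as they then stand; what a row does not reach is not made up. A row lasts 1/12 s, in which the tool goes at most 41.7 mm and 7.16 degrees, less where a joint would pass 70% of its speed; a pose out of reach is approached as far as the arm can. A call with a gripper value outside its range is refused whole. "gripper" is the closure, from -1 (fully open) to 1 (shut), set as the call begins (left out, the last holds). The fingers move at their own pace and stop on an object; "grip_force" is the grip in N (left out, the last holds). Time passes only in rows, so rows that do not move let the fingers close. It gives the time, the measured TCP pose, the force and the opening at its end, in the units of the state.
- bot.read_state(): the state, without advancing time (a new reading comes with each control period).
- bot.capture(name): name is "scene" or "top"; returns a dict with "img" (384x512x3 uint8, red, green, blue), "fx", "fy", "cx", "cy" (pixels), "origin" and "rotation" of the camera in the world. Camera axes: x right, y up, looking along -z (the intrinsics and any distortion apply to the point x, -y, -z); pixel columns grow to the right and rows downward; lengths in m; the calibration is good to about 2 mm. A picture is of the moment at which its call begins. There is no depth.
- bot.hand_in(): hands the job in, once; it reports no verdict.
The state is a dict: "clock": time; "q": joint angles; "joint_velocities": joint speeds; "joint_efforts": joint torques, N m; "tcp_pos": TCP position; "tool_rot": TCP orientation; "contact_force": force on the tool from outside, world axes, zero at the start; "moment": the same for the moment, N m; "width": finger opening in m.
Only numpy, scipy, OpenCV 4.12 (cv2) and the standard library are available. Lean on these libraries where they do the work, as an engineer would, in place of code of your own. Each camera call takes 0.05 s, during which the arm holds its last target. There are 200 camera calls.

## Task

Load the sample into the test jig without picking anything up: with one fingertip hold the jig's spring-closed contact flap up by its turned-up lip, and with the other fingertip push the sample sled by its thumb plate along the lane under the flap until it is fully home against the end stop. Only once it is home, ease the flap down gently onto the sample, without letting it snap, and take the hand away. The sled stays flat on the jig, and the vial, the dish and the tweezers are left alone.

Things in the scene. Friction and masses are not known exactly. Their poses are not given: they have to be found in the camera images.
- jig: Fixed test jig: aluminium base plate 150 deep (x -64 to 86 mm), 230 long (y -150 to 80), top at z 18. Origin on the bench; x points to the hinge side (away from the robot at yaw 0), y along the lane the way the sled is pushed, z up; 'jig' numbers below are mm in this frame. The sled's lane lies between two steel rails along y, 5 mm high, inner faces at x -57.5 and 15.5.
- end_stop (a point): Middle of the face of the steel end stop across the lane, jig (-21, 37, 24); the bar is 12 thick, 70 wide, its top at z 30. The sled is home when its leading edge touches this face. Fixed to the jig, same axes.
- hinge (a point): On the flap's hinge line, which runs along y at jig x 62, z 37 (point at y 25). Two hinge cheeks, x 53 to 79, up to z 50, stand at y -30 and 74. Fixed to the jig, same axes.
- flap (a joint): Opening of the grey contact flap, rad: 0 = shut on an empty lane, grows as its robot-side edge rises, limit 0.6. Spring-closed: about 4 N at the lip starts it, 4.5 N at 0.2 rad; let go, it snaps down at over 4 rad/s (gently lowered: under 2). About 0.1 lets the sled pass; resting on the sled when home it reads about 0.06. Plate 5 thick, jig y -20 to 70, from the hinge to x -12, underside z 34 when shut.
- lip (a point): Middle of the flap's aluminium finger lip, at its underside; moves with the flap (its axes: the flap's, equal to the jig's when shut). Shut, it is at jig (-24, 25, 46). The lip is 28 long, 4 thick, turned up at 45 degrees towards the robot from (x -12, z 34) to (x -32, z 55), and runs from y -20 to 70 (45 mm either side of this point); a fingertip can hold it from below anywhere and slide along it.
- probe_head (a point): Middle of the underside of the white probe head, 22 by 20 mm in x, y, below the flap, with which it moves; shut, at jig (0, 5, 22.5), so lower than the sled's top (z 26): the sled runs against its side (y -5) unless the flap is held up. Four black binding posts on the flap's top reach z 54 at x 22 to 44.
- sled: Loose sample sled, black plastic, about 200 g: plate 70 by 70 by 8 mm with a dark 20 mm film chip, and an upright thumb plate along its trailing end. Origin: centre of the underside; axes as the jig's, y to its leading edge (35 ahead). It lies in the lane with 1.5 mm play each side, origin at jig x -21, z 18 and first at y -80 to -60, right of the flap; fully home at y 2.
- thumb_plate (a point): Middle of the outer (trailing, -y) face of the sled's thumb plate: the face to push. The plate is 60 wide in x (30 either side), 6 thick, its top edge 54 above the sled's underside; this point is 31 above it, 35 behind the sled's origin and 5 towards the robot. Axes: the sled's. With the sled home it is at jig y -33, 13 outside the flap's right edge.
- vial: Amber vial, 26 across, 58 high, standing on the bench left of the jig; origin at the centre of its foot. Leave alone.
- dish: Glass dish, 90 across, 16 high, on the bench left of the jig; origin at the centre of its foot. Leave alone.
- tweezers: Fine steel tweezers, 145 long, 11 wide, 6 high, lying on the bench in front of the jig's left part; origin on the bench near its middle. Leave alone.
There are look-alikes about, which are no part of the job. What is meant by the sled is not blue, and is the smaller of those in its own colour.

How it is judged (in metres and radians):
On the way, in this order (a step that is already met when the one before it is completed fails the run):
1. the flap is lifted and held up by the hand while the sled is still short of the probe head (value of joint flap above 0.09 rad and contact force between the fingers and jig above 0.5 N and y of sled in the frame of jig below -0.035 m), for 0.2 s.
2. the sled is home against the end stop while the hand still holds the flap up (y of sled in the frame of jig above -0.001 m and value of joint flap above 0.09 rad and contact force between the fingers and jig above 0.5 N), for 0.2 s.
At the end, for the whole second after the job is handed in: The sled lies flat in the lane with its leading edge within 3 mm of the end stop (origin y above -1 mm in the jig), at rest, and the flap has come down onto it (joint 0.03 to 0.09 rad) (y of sled in the frame of jig above -0.001 m and z of sled in the frame of jig below 0.02 m and angle between sled's own z axis and vertical below 0.05 rad and value of joint flap between 0.03 and 0.09 rad and linear speed of sled below 0.01 m/s); the robot touches nothing.
It fails at once if the sled is lifted (more than 8 mm) or tipped (z of sled in the frame of jig above 0.026 m or angle between sled's own z axis and vertical above 0.15 rad).
It fails at once if the flap snaps down instead of being eased down (faster than 3 rad/s) (velocity of joint flap below -3 rad/s).
It fails at once if the vial, dish or tweezers are moved by more than 15 mm (distance of any of vial, dish, tweezers from where it was at the start of the episode above 0.015 m).
It also fails if it takes over 64 s, if anything falls off the work surface, if the arm or the gripper's body presses on something with over 40 N, if the wrist force passes 120 N, or if a joint passes its speed limit or range.

## Working session

There is one attempt and no reset: what is moved stays moved. The work goes in short steps, Python scripts to look and compute and a tool call to move; the robot and the scene stay as the last step left them, time stands still between calls to the robot, and variables do not carry over. Pictures are saved under pics/ and viewed, about 8 in all and at most 12, crops included, and the job is handed in when it is done.

Besides the shell and the picture viewer there is one more tool, called after "Emit:" by a JSON object that holds its "op" and its "data", one argument or row to a line. servo_tool: Moves the arm, as the interface text tells. Its arguments: {"type":"object","properties":{"commands":{"type":"array"},"gripper":{"type":"number"},"grip_force":{"type":"number"}},"required":["commands"]}

```bash
ls; mkdir -p pics
python3 - <<'E'
from cell import bot
import cv2
for n in("scene","top"):
    c=bot.capture(n); cv2.imwrite(f"pics/{n}0.png",c["img"][:,:,::-1])
    print(n,{k:(v.tolist() if hasattr(v,'tolist') else v) for k,v in c.items() if k!="img"})
print(bot.read_state(), bot.tcp_to_grasp)
E
```

```text
pics
scene {'fx': 350.7236629157311, 'fy': 350.7236629157311, 'cx': 259.56617305769583, 'cy': 191.62449487457647, 'origin': [0.9121696424934764, 0.43375871199142585, 0.69967619597153], 'rotation': [39.03193044464643, -0.5770980863415159, 143.14867853486285]}
top {'fx': 376.8857471495267, 'fy': 376.8857471495267, 'cx': 256.17531036605106, 'cy': 192.93137608177557, 'origin': [0.4338765804585684, -0.0002067746498749494, 0.8762566224443301], 'rotation': [11.140547642512947, 1.638842177547151, -88.38962248832894]}
{'clock': 0.1, 'q': array([-79.81419342,  22.86835014,   2.58064856,  88.10654714,
        -1.07186137,  69.15047108,  -2.90464681]), 'joint_velocities': array([-0.02772704, -0.10342848,  0.09297489, -0.1414735 ,  0.00328389,
       -0.0130102 ,  0.05099985]), 'joint_efforts': array([ 2.81891458e-03, -4.76264906e+01,  1.36950061e+00, -2.54949439e+01,
        1.18983036e-02,  5.09836114e-03,  8.12534637e-06]), 'tcp_pos': array([0.17750111, 0.62502137, 0.4037628 ]), 'tool_rot': array([-1.79899011e+02,  6.72582043e-03,  1.64148199e+02]), 'contact_force': array([ 0.66264735, -1.1422935 , -0.08403807]), 'moment': array([0.06141602, 0.02355277, 0.01001665]), 'width': 0.08523526518031385} 0.1547
```

View pics/scene0.png

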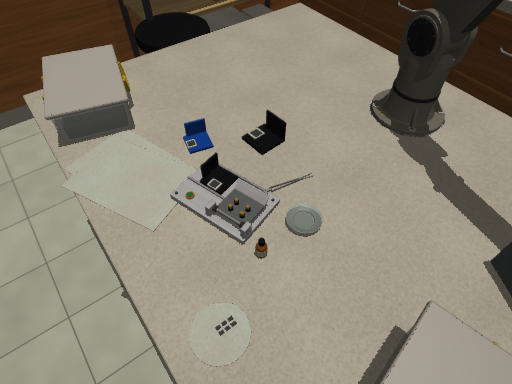

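View pics/top0.png

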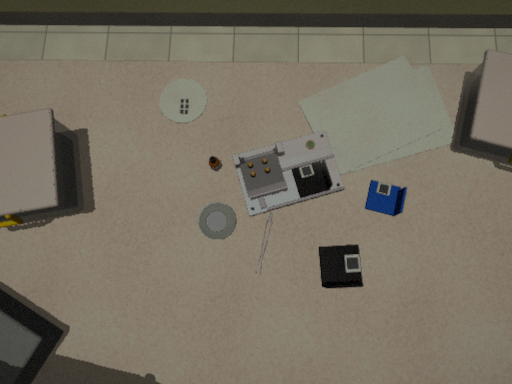

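The top view shows the jig around (290,172). There are three sled-like things: a black one in the lane at (314,178), a larger black one on the bench at (341,266), and a blue one at (385,197). By the description, the sled is the one in the lane. I'll check it in close crops of both views.

```bash
cat > h.py <<'E'
import numpy as np, cv2
from scipy.spatial.transform import Rotation as R
def cam(c):
    return R.from_euler('xyz',c["rotation"],degrees=True).as_matrix(), np.array(c["origin"])
def ray(c,u,v):
    M,o=cam(c); d=M@np.array([(u-c["cx"])/c["fx"],-(v-c["cy"])/c["fy"],-1.]); return o,d
def plane(c,u,v,z):
    o,d=ray(c,u,v); return o+d*(z-o[2])/d[2]
def proj(c,p):
    M,o=cam(c); q=M.T@(np.array(p)-o); return np.array([c["cx"]-c["fx"]*q[0]/q[2], c["cy"]+c["fy"]*q[1]/q[2]])
E
python3 - <<'E'
import cv2,numpy as np
t=cv2.imread('pics/top0.png')[118:226,218:358]; s=cv2.imread('pics/scene0.png')[135:245,155:295]
f=lambda a:cv2.resize(a,None,fx=5,fy=5,interpolation=cv2.INTER_CUBIC)
cv2.imwrite('pics/ct.png',f(t)); cv2.imwrite('pics/cs.png',f(s))
E
```

```text
(no output)
```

View pics/ct.png

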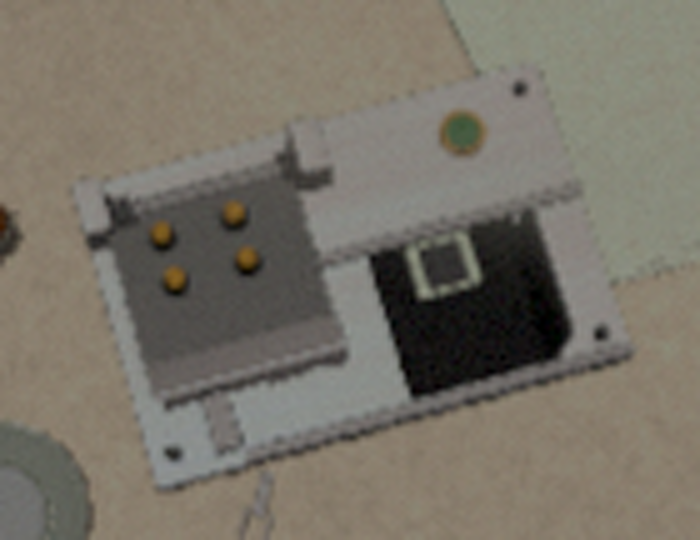

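View pics/cs.png

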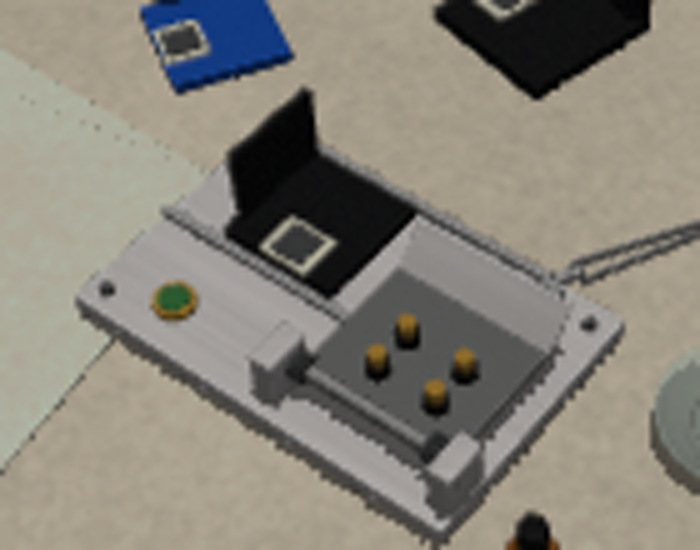

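The crop confirms that the sled is the black plate with the light-framed chip in the lane, to the right of the flap, with its thumb plate at the trailing end. I'll fit the jig pose from the plate corners seen in both views.

```bash
cat > fit.py <<'E'
from h import *
from cell import bot
from scipy.optimize import least_squares
T=bot.capture("top");S=bot.capture("scene")
f=lambda X,Y,ox,oy:((X+.5)/5-.5+ox,(Y+.5)/5-.5+oy)
obs=[]
for X,Y,j in[(540,68,(86,-150)),(632,350,(-64,-150)),(162,488,(-64,80))]:
    obs.append((plane(T,*f(X,Y,218,118),.018),j,'T'))
for X,Y,j in[(78,300,(86,-150)),(440,538,(86,80)),(622,323,(-64,80))]:
    obs.append((plane(S,*f(X,Y,155,135),.018),j,'S'))
def w(p,j): c,s=np.cos(p[2]),np.sin(p[2]); return np.array([p[0]+c*j[0]-s*j[1],p[1]+s*j[0]+c*j[1]])
res=lambda p:np.concatenate([(w(p,np.array(j)/1e3)-P[:2])*1e3 for P,j,_ in obs])
s=least_squares(res,[.5,-.1,.2]);print("jig",s.x,np.degrees(s.x[2]));print(res(s.x).reshape(-1,2).round(1))
p=s.x
for P,j,n in obs: print(n,j,P.round(4))
# sled front corner lower & chip etc to jig frame
def tojig(P): c,si=np.cos(p[2]),np.sin(p[2]);d=P[:2]-p[:2];return (np.array([c*d[0]+si*d[1],-si*d[0]+c*d[1]])*1e3).round(1)
for n,X,Y,z in[("lead hi",370,252,26),("lead lo",412,398,26),("chip",444,264,26.5)]: print(n,tojig(plane(T,*f(X,Y,218,118),z/1e3)))
for n,X,Y,z in[("lead lane",415,212,26),("lead hinge",333,298,26),("chip",299,245,26.5),("thumb top robot",307,92,72),("thumb top hinge",230,155,72)]: print(n,tojig(plane(S,*f(X,Y,155,135),z/1e3)))
for n,X,Y,z in[("post1",162,234,54),("post2",234,213,54),("lip top L",168,400,55),("lip R",345,352,55)]: print(n,tojig(plane(T,*f(X,Y,218,118),z/1e3)))
E
python3 fit.py
```

```text
jig [ 0.63391253 -0.01304533  0.29998709] 17.18799394821748
[[ 4.4  1.4]
 [-2.2 -1.6]
 [-0.7  2.7]
 [ 1.3 -2.8]
 [-0.8 -1. ]
 [-2.   1.3]]
T (86, -150) [ 0.756  -0.1324  0.018 ]
T (-64, -150) [ 0.6193 -0.1737  0.018 ]
T (-64, 80) [0.5498 0.0418 0.018 ]
S (86, -150) [ 0.7591 -0.1281  0.018 ]
S (86, 80) [0.6932 0.0898 0.018 ]
S (-64, 80) [0.5511 0.0432 0.018 ]
lead hi [ 14.9 -45.2]
lead lo [-56.5 -44. ]
chip [ -0.2 -76.4]
lead lane [-53.8 -44.1]
lead hinge [ 14.3 -41.6]
chip [ -1.5 -77. ]
thumb top robot [ -54.1 -111.4]
thumb top hinge [   1.6 -113.3]
post1 [42.2 46.3]
post2 [42.6 12.4]
lip top L [-32.3  64. ]
lip R [-32.9 -17.5]
```

Emit:
{"op": "servo_tool", "data": {
  "commands": [
    [[0,0,0,0,0,-0.1156],[0,0,0,0,0,-0.1156],[0,0,0,0,0,-0.1156],[0,0,0,0,0,-0.1156],[0,0,0,0,0,-0.1156],[-18,-34,0,0,0,0],[-18,-34,0,0,0,0],[-18,-34,0,0,0,0]]
  ]
}}

```text
clock: 0.87
tcp_pos: [0.2598, 0.5431, 0.4043]
tool_rot: [-180.0, -0.0, -162.6]
contact_force: [0.8, -1.4, -0.9]
width: 0.0854
```

Emit:
{"op": "servo_tool", "data": {
  "commands": [
    [[-18,-34,0,0,0,0],[-18,-34,0,0,0,0],[-18,-34,0,0,0,0],[-18,-34,0,0,0,0],[-18,-34,0,0,0,0],[-18,-34,0,0,0,0],[-18,-34,0,0,0,0],[0,0,0,0,0,0]]
  ]
}}

```text
clock: 1.53
tcp_pos: [0.4567, 0.3459, 0.4049]
tool_rot: [-179.7, 0.2, -163.5]
contact_force: [1.2, -1.5, 0.3]
width: 0.0854
```

Emit:
{"op": "servo_tool", "data": {
  "commands": [
    [[8,-38,0,0,0,0],[8,-38,0,0,0,0],[8,-38,0,0,0,0],[8,-38,0,0,0,0],[8,-38,0,0,0,0],[8,-38,0,0,0,0],[8,-38,0,0,0,0],[8,-38,0,0,0,0]]
  ]
}}

```text
clock: 2.2
tcp_pos: [0.4791, 0.043, 0.4048]
tool_rot: [180.0, 0.0, -162.7]
contact_force: [0.8, -0.1, 0.4]
width: 0.0858
```

Emit:
{"op": "servo_tool", "data": {
  "commands": [
    [[8,-38,0,0,0,0],[8,-38,0,0,0,0],[8,-38,0,0,0,0],[8,-38,0,0,0,0],[0,0,0,0,-0.11,0],[0,0,0,0,-0.11,0],[0,0,0,0,-0.11,0],[0,0,0,0,-0.11,0]]
  ]
}}

```text
clock: 2.87
tcp_pos: [0.494, -0.1102, 0.4049]
tool_rot: [-180.0, 25.5, -162.8]
contact_force: [-0.0, 0.4, 0.2]
width: 0.0851
```

Run:
```python
from cell import bot
s=bot.read_state(); print(s["clock"],s["q"].round(1),s["tcp_pos"].round(4),s["tool_rot"].round(1))
```

```text
2.8667 [-12.9   2.4  25.4 116.1 -20.4  40.9 132.5] [ 0.494  -0.1102  0.4049] [-180.    25.5 -162.8]
```

Emit:
{"op": "servo_tool", "data": {
  "commands": [
    [[0,0,0,0,-0.084,0],[11.5,-4.4,30,0,0,0],[11.5,-4.4,30,0,0,0],[11.5,-4.4,30,0,0,0],[11.5,-4.4,30,0,0,0],[0,0,0,0,0,0]]
  ]
}}

```text
clock: 3.37
tcp_pos: [0.5166, -0.12, 0.2716]
tool_rot: [179.7, 29.4, -162.9]
contact_force: [-0.9, 0.6, -1.0]
width: 0.0856
```

```bash
cat > look.py <<'E'
import sys
from h import *
from cell import bot
P=np.array([.6339,-.0130]);YAW=17.2
s=bot.read_state(); Rt=R.from_euler('xyz',s["tool_rot"],degrees=True)
Rj=R.from_euler('z',-YAW,degrees=True)
t=Rj.apply(s["tcp_pos"]-[*P,0])*1e3; A=(Rj*Rt).as_matrix()
print("clk",round(s["clock"],2),"q",s["q"].round(1)); print("tcp jig",t.round(1),"F jig",Rj.apply(s["contact_force"]).round(1),"w",round(s["width"]*1e3,1))
print("tool z jig",A[:,2].round(3),"tool y",A[:,1].round(3)); 
print("tip165",(t+165*A[:,2]).round(1))
if len(sys.argv)>1:
    n=sys.argv[1]; ims=[]
    for c,(x0,y0,x1,y1) in(("top",(218,108,368,228)),("scene",(150,110,310,238))):
        k=bot.capture(c); ims.append(k); cv2.imwrite(f"pics/{c}{n}f.png",k["img"][:,:,::-1])
    a=cv2.resize(ims[0]["img"][100:240,210:370],None,fx=2.5*2,fy=2.5*2,interpolation=cv2.INTER_CUBIC)
    b=cv2.resize(ims[1]["img"][100:240,150:310],None,fx=5,fy=5,interpolation=cv2.INTER_CUBIC)
    which=sys.argv[2] if len(sys.argv)>2 else "s"
    cv2.imwrite(f"pics/v{n}.png",(a if which=="t" else b)[:600,:,::-1])
E
python3 look.py 1
```

```text
clk 3.37 q [ -4.2  15.7  19.6 122.2 -51.5  25.9 164.6]
tcp jig [-143.7  -67.5  271.6] F jig [-0.7  0.9 -1. ] w 85.6
tool z jig [ 0.491  0.005 -0.871] tool y [-0.001  1.     0.005]
tip165 [-62.7 -66.7 127.9]
```

```bash
cat > kin.py <<'E'
import numpy as np, itertools
from scipy.spatial.transform import Rotation as R
D=[([-79.81419342,22.86835014,2.58064856,88.10654714,-1.07186137,69.15047108,-2.90464681],[.17750111,.62502137,.4037628],[-179.899,.0067,164.148]),
([-12.9,2.4,25.4,116.1,-20.4,40.9,132.5],[.494,-.1102,.4049],[-180,25.5,-162.8])]
from cell import bot
s=bot.read_state(); D.append((s["q"],s["tcp_pos"],s["tool_rot"]))
ax='zyzyzyz'
def frames(q,sg,off):
    M=R.identity(); out=[]
    for a,k,g,o in zip(ax,q,sg,off):
        M=M*R.from_euler(a,g*k+o,degrees=True); out.append(M)
    return out
best=[]
for sg in itertools.product([1,-1],repeat=7):
  for o1 in (0,180):
    for o7 in(0,90,180,270):
      e=max((frames(q,sg,[o1,0,0,0,0,0,o7])[-1].inv()*R.from_euler('xyz',r,degrees=True)).magnitude() for q,p,r in D)
      best.append((np.degrees(e),sg,o1,o7))
best.sort(); print(*best[:4],sep="\n")
E
python3 kin.py
```

```text
(np.float64(0.08856615713473123), (-1, -1, -1, -1, -1, -1, -1), 180, 270)
(np.float64(0.0885661571347363), (-1, 1, -1, 1, -1, 1, -1), 0, 90)
(np.float64(34.45506692043397), (1, 1, 1, 1, 1, 1, 1), 0, 270)
(np.float64(34.455066920433985), (1, -1, 1, -1, 1, -1, 1), 180, 90)
```

Emit:
{"op": "servo_tool", "data": {
  "commands": [
    [[0,0,-5,0,0,0.1208],[0,0,-5,0,0,0.1208],[0,0,-5,0,0,0.1208],[0,0,-5,0,0,0.1208],[0,0,-5,0,0,0.1208],[0,0,-5,0,0,0.1208],[0,0,-5,0,0,0.1208],[0,0,-5,0,0,0.1208]]
  ]
}}

```text
clock: 4.13
tcp_pos: [0.4998, -0.1268, 0.3156]
tool_rot: [154.2, 16.6, 137.8]
contact_force: [0.7, -0.1, -0.4]
width: 0.0858
```

```bash
python3 -c "
from cell import bot
s=bot.read_state();print(s['q'].tolist(),s['tcp_pos'].tolist())"
```

```text
[-16.057702227421615, 11.064362911898089, 33.8683422939403, 122.41167977156388, -47.72739764871447, 30.597759212051777, 105.63600471178461] [0.4998333833840558, -0.12681153980784063, 0.3155863958360117]
```

Emit:
{"op": "servo_tool", "data": {
  "commands": [
    [[0,0,-5,0,0,0.1208],[0,0,-5,0,0,0.1208],[0,0,-5,0,0,0.1208],[0,0,-5,0,0,0.1208],[0,0,-5,0,0,0.1208],[0,0,-5,0,0,0.1208],[0,0,-5,0,0,0.1208],[0,0,-5,0,0,0.1208]]
  ]
}}

```text
clock: 4.8
tcp_pos: [0.4804, -0.133, 0.3499]
tool_rot: [151.4, -10.5, 88.8]
contact_force: [0.4, -0.5, -0.3]
width: 0.0854
```

Emit:
{"op": "servo_tool", "data": {
  "commands": [
    [[0,0,0,0,0,0.1208],[0,0,0,0,0,0.1208],[0,0,0,0,0,0.1208],[0,0,0,0,0,0.1208],[0,0,0,0,0,0.1208],[0,0,0,0,0,0.1208],[0,0,0,0,0,0.1208],[0,0,0,0,0,0.1208]]
  ]
}}

```text
clock: 5.47
tcp_pos: [0.4806, -0.1329, 0.3495]
tool_rot: [172.2, -29.4, 32.8]
contact_force: [0.0, -0.9, 0.3]
width: 0.0856
```

Emit:
{"op": "servo_tool", "data": {
  "commands": [
    [[0,0,0,0,0,0.1208],[0,0,0,0,0,0.1208],[0,0,0,0,0,0]]
  ]
}}

```text
clock: 5.72
tcp_pos: [0.4806, -0.1329, 0.3492]
tool_rot: [-179.9, -30.3, 17.2]
contact_force: [-0.3, 0.1, 0.4]
width: 0.0857
```

```bash
python3 -c "
from cell import bot
s=bot.read_state();print(s['q'].tolist(),s['tcp_pos'].tolist())"; python3 look.py
```

```text
[-35.85988298631488, 8.152338505146279, 56.25157954800618, 122.61325179753227, -44.52892774319952, 35.3904150280387, -21.030051562640253] [0.4806485089134139, -0.13290441640005365, 0.3492449472780422]
clk 5.72 q [-35.9   8.2  56.3 122.6 -44.5  35.4 -21. ]
tcp jig [-181.9  -69.2  349.2] F jig [-0.3  0.2  0.4] w 85.7
tool z jig [ 0.504  0.001 -0.864] tool y [ 0.    -1.    -0.001]
tip165 [-98.7 -69.1 206.7]
```

```bash
cat > arm.py <<'E'
import numpy as np
from scipy.spatial.transform import Rotation as R
from scipy.optimize import least_squares
SG=(-1,1,-1,1,-1,1,-1);LO=np.array([-161.44,-28.35,-78.24,0,-78.03,13.02,-168.23]);HI=np.array([161.44,127.94,83.42,140.83,258.03,114.36,168.23])
def fr(q):
    M=R.identity();o=[]
    for i,a in enumerate('zyzyzyz'):
        M=M*R.from_euler(a,SG[i]*q[i]+(90 if i==6 else 0),degrees=True);o.append(M.as_matrix())
    return o
def row(q):
    f=fr(q); return np.column_stack([[0,0,1],f[1][:,1],f[2][:,2],f[2][:,0],f[3][:,2],f[3][:,0],f[4][:,1],f[5][:,2],f[5][:,0]])
D=[([-79.81419342,22.86835014,2.58064856,88.10654714,-1.07186137,69.15047108,-2.90464681],[.17750111,.62502137,.4037628]),
([-12.9,2.4,25.4,116.1,-20.4,40.9,132.5],[.494,-.1102,.4049]),
([-4.2,15.7,19.6,122.2,-51.5,25.9,164.6],[.5166,-.1200,.2716]),
([-16.0577,11.0644,33.8683,122.4117,-47.7274,30.5978,105.636],[.49983,-.12681,.31559]),
([-35.85988,8.15234,56.25158,122.61325,-44.52893,35.390415,-21.03005],[.4806485,-.1329044,.34924495])]
A=np.vstack([row(q) for q,_ in D]);b=np.concatenate([p for _,p in D])
L=np.linalg.lstsq(A,b,rcond=1e-4)[0]
def fk(q): return row(q)@L, fr(q)[-1]
if __name__=="__main__":
    print(L.round(4)); print(((A@L-b)*1e3).reshape(-1,3).round(1)); print(np.linalg.svd(A)[1].round(3))
E
python3 arm.py
```

```text
[ 2.292e-01 -1.950e-02  5.321e-01  2.000e-04  4.426e-01 -1.430e-02
 -2.270e-02  1.716e-01 -2.290e-02]
[[-1.   0.  -0.9]
 [ 0.2 -1.8  4.8]
 [-1.3 -1.  -0.4]
 [-0.6  0.3 -1.2]
 [ 1.6  2.8 -2.3]]
[4.433 3.999 2.807 0.932 0.661 0.334 0.176 0.143 0.08 ]
```

```bash
cat > ik.py <<'E'
from arm import *
P=np.array([.6339,-.0130,0]);J=R.from_euler('z',17.2,degrees=True)
def target(th,tip,flip,roll=0,L=.165):
    s,c=np.sin(np.radians(th)),np.cos(np.radians(th)); z=np.array([s,0,-c]); y=np.array([0,-1. if flip else 1,0]); x=np.cross(y,z)
    M=J.as_matrix()@np.column_stack([x,y,z]); return P+J.apply(np.array(tip)/1e3)-M[:,2]*L, M
def solve(p,M,q3,q0):
    lo=np.delete(LO,2)-1e-6;hi=np.delete(HI,2)+1e-6
    def f(v):
        q=np.insert(v,2,q3);a,b=fk(q);return np.r_[(a-p)*5,R.from_matrix(b.T@M).as_rotvec()]
    s=least_squares(f,np.clip(q0,lo+1,hi-1),bounds=(lo,hi),x_scale=50,max_nfev=80);return np.insert(s.x,2,q3),np.abs(s.fun).max()
if __name__=="__main__":
    rng=np.random.default_rng(0)
    for th in(20,30,40,55):
        for flip in(0,1):
            p,M=target(th,(-28,-20,42),flip)
            for q3 in(-75,-60,-40,-20,0,20,40,60,80):
                S=set()
                for q5 in(-60,0,90,180,240):
                    for q7 in (-90,90):
                        q,e=solve(p,M,q3,np.array([10-q3*.5,25,110,q5,40,q7]))
                        if e<2e-3: S.add(tuple(np.round(q[[0,1,3,4,5,6]]/3).astype(int)*3))
                if S: print(th,flip,q3,S)
E
timeout 500 python3 ik.py
```

```text
20 0 -75 {(np.int64(57), np.int64(51), np.int64(120), np.int64(75), np.int64(45), np.int64(48))}
20 0 -60 {(np.int64(51), np.int64(42), np.int64(120), np.int64(63), np.int64(30), np.int64(57))}
20 0 -40 {(np.int64(36), np.int64(30), np.int64(120), np.int64(39), np.int64(18), np.int64(75))}
20 0 -20 {(np.int64(21), np.int64(27), np.int64(120), np.int64(6), np.int64(15), np.int64(105))}
20 0 0 {(np.int64(3), np.int64(24), np.int64(120), np.int64(-24), np.int64(18), np.int64(132))}
20 0 20 {(np.int64(-12), np.int64(27), np.int64(120), np.int64(-45), np.int64(24), np.int64(150))}
20 0 40 {(np.int64(-27), np.int64(30), np.int64(120), np.int64(-60), np.int64(30), np.int64(162))}
20 1 -75 {(np.int64(57), np.int64(51), np.int64(120), np.int64(75), np.int64(45), np.int64(-132))}
20 1 -60 {(np.int64(51), np.int64(42), np.int64(120), np.int64(63), np.int64(30), np.int64(-123))}
20 1 -40 {(np.int64(36), np.int64(30), np.int64(120), np.int64(39), np.int64(18), np.int64(-105))}
20 1 -20 {(np.int64(21), np.int64(27), np.int64(120), np.int64(6), np.int64(15), np.int64(-75))}
20 1 0 {(np.int64(3), np
[... 3010 characters left out ...]
, np.int64(150))}
55 1 -40 {(np.int64(51), np.int64(39), np.int64(135), np.int64(201), np.int64(33), np.int64(111))}
55 1 -20 {(np.int64(33), np.int64(33), np.int64(135), np.int64(216), np.int64(39), np.int64(93))}
55 1 0 {(np.int64(18), np.int64(30), np.int64(135), np.int64(222), np.int64(45), np.int64(78))}
55 1 20 {(np.int64(0), np.int64(33), np.int64(135), np.int64(225), np.int64(51), np.int64(69))}
55 1 40 {(np.int64(-15), np.int64(36), np.int64(138), np.int64(228), np.int64(60), np.int64(60))}
55 1 60 {(np.int64(-30), np.int64(48), np.int64(138), np.int64(231), np.int64(75), np.int64(48))}
55 1 80 {(np.int64(-39), np.int64(66), np.int64(138), np.int64(228), np.int64(93), np.int64(33))}
```

Emit:
{"op": "servo_tool", "data": {
  "commands": [
    [[0,6,0,0,-0.0875,0],[0,7,0,0,-0.0875,0],[4.5,0,34,0,0,0],[4.5,0,34,0,0,0],[4.5,0,34,0,0,0],[0,0,0,0,0,0]]
  ]
}}

```text
clock: 6.22
tcp_pos: [0.5305, -0.1278, 0.252]
tool_rot: [-179.9, -19.7, 17.7]
contact_force: [-0.5, 0.9, -0.5]
width: 0.0854
```

```bash
python3 look.py 1
```

```text
clk 6.22 q [-25.5  25.7  46.4 118.4 -52.5  37.6 -15.8]
tcp jig [-132.7  -79.1  252. ] F jig [-0.2  1.  -0.5] w 85.4
tool z jig [ 0.336  0.005 -0.942] tool y [ 0.009 -1.    -0.002]
tip165 [-77.2 -78.2  96.6]
```

View pics/v1.png

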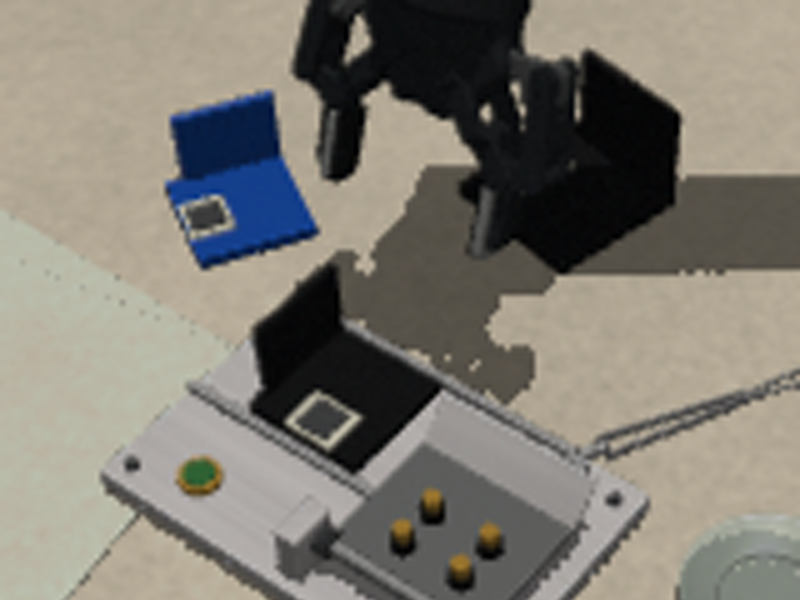

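The view shows the open hand above the robot-side rail, with the fingertips at about (338,175) and (482,252) in the crop. I'll calibrate the tip distance from these.

```bash
cat > prj.py <<'E'
from h import *
from cell import bot
s=bot.read_state(); A=R.from_euler('xyz',s["tool_rot"],degrees=True).as_matrix()
c=bot.capture("scene")
for nm,sy in(("left(+y)",-1),("right",1)):
    for L in(.155,.165,.175):
        for x in(-.011,.011):
            p=s["tcp_pos"]+A@np.array([x,sy*.0427,L]); u=(proj(c,p)-[150,100]+.5)*5-.5; print(nm,L,x,u.round())
E
python3 prj.py
```

```text
left(+y) 0.155 -0.011 [490. 234.]
left(+y) 0.155 0.011 [464. 247.]
left(+y) 0.165 -0.011 [486. 252.]
left(+y) 0.165 0.011 [460. 265.]
left(+y) 0.175 -0.011 [482. 270.]
left(+y) 0.175 0.011 [456. 283.]
right 0.155 -0.011 [354. 164.]
right 0.155 0.011 [326. 175.]
right 0.165 -0.011 [351. 182.]
right 0.165 0.011 [324. 193.]
right 0.175 -0.011 [349. 199.]
right 0.175 0.011 [321. 211.]
```

Emit:
{"op": "servo_tool", "data": {
  "commands": [
    [[3,1,17,0,0,0],[3,1,17,0,0,0],[3,1,17,0,0,0],[3,1,17,0,0,0],[0,0,0,0,0,0],[0,0,0,0,0,0]]
  ]
}}

```text
clock: 6.87
tcp_pos: [0.564, -0.1251, 0.1982]
tool_rot: [179.9, -20.1, 17.3]
contact_force: [-1.2, -0.1, 0.2]
width: 0.0858
```

```bash
sed -i 's/tip165/tip160/;s/165\*A/160*A/' look.py; python3 look.py 2
```

```text
clk 6.87 q [-20.1  32.6  39.5 116.1 -61.3  34.1  -9.7]
tcp jig [-99.9 -86.4 198.2] F jig [-1.2  0.3  0.2] w 85.8
tool z jig [ 0.344 -0.001 -0.939] tool y [ 0.002 -1.     0.002]
tip160 [-44.8 -86.5  48. ]
```

View pics/v2.png

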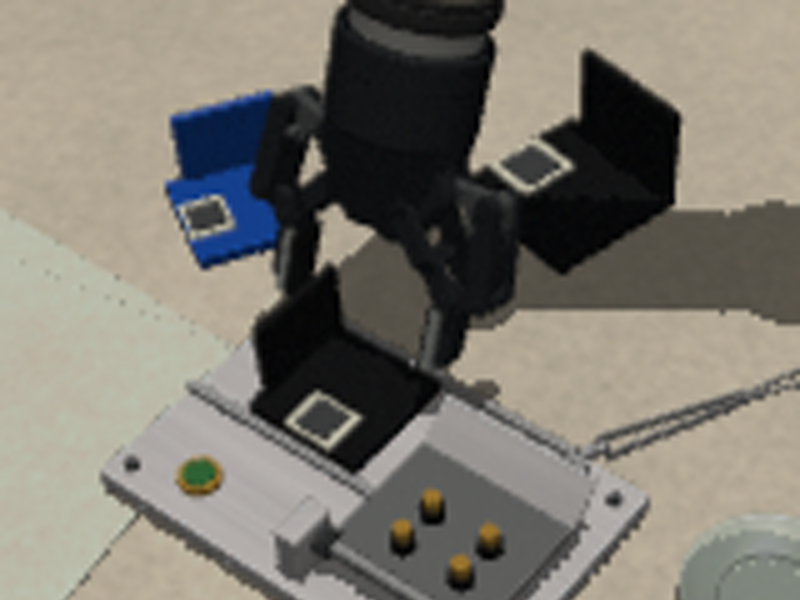

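Emit:
{"op": "servo_tool", "data": {
  "commands": [
    [[-6.8,-3,3.9,0,0,0],[0,-5,0,0,0,0],[0,-4,0,0,0,0],[0,-4,0,0,0,0],[0,-4,0,0,0,0],[0,-4,0,0,0,0],[0,-4,0,0,0,0],[0,0,0,0,0,0]]
  ]
}}

```text
clock: 7.63
tcp_pos: [0.5504, -0.0988, 0.19]
tool_rot: [180.0, -20.0, 17.3]
contact_force: [-0.7, -1.7, 0.5]
width: 0.0856
```

Emit:
{"op": "servo_tool", "data": {
  "commands": [
    [[0,-4,0,0,0,0],[0,-4,0,0,0,0],[0,-4,0,0,0,0],[0,-4,0,0,0,0],[0,0,0,0,0,0],[0,0,0,0,0,0]]
  ]
}}

```text
clock: 8.13
tcp_pos: [0.546, -0.0829, 0.19]
tool_rot: [-179.9, -20.0, 17.4]
contact_force: [0.1, -0.2, 0.4]
width: 0.0853
```

```bash
python3 look.py 3
```

```text
clk 8.13 q [-24.3  31.   38.6 119.8 -62.7  30.6 -11.3]
tcp jig [-104.7  -40.8  190. ] F jig [ 0.  -0.2  0.4] w 85.3
tool z jig [ 0.342  0.002 -0.94 ] tool y [ 0.003 -1.    -0.001]
tip160 [-50.  -40.5  39.6]
```

View pics/v3.png

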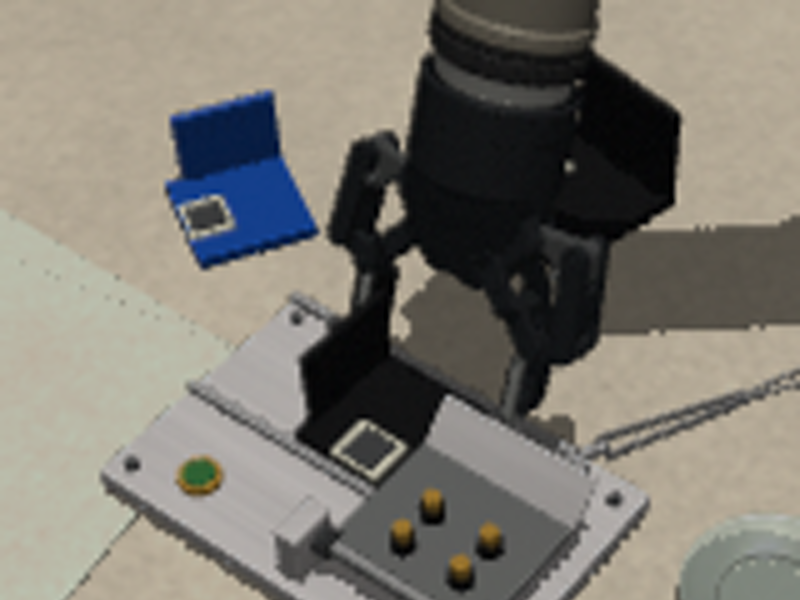

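```bash
cat > chip.py <<'E'
from h import *
from cell import bot
import sys
J=R.from_euler('z',-17.2,degrees=True)
def chip(img):
    g=cv2.cvtColor(img[100:240,150:310],cv2.COLOR_RGB2HSV)
    return g
c=bot.capture("scene")
for X,Y in eval(sys.argv[1]):
    p=plane(c,(X+.5)/5-.5+150,(Y+.5)/5-.5+100,.0265); print(J.apply(p-[.6339,-.013,0])[:2]*1e3)
E
python3 chip.py "[(324,420),(369,447)]"; python3 look.py
```

```text
[ -1.49572903 -77.02756521]
[ -1.35592671 -47.61085744]
clk 8.28 q [-24.3  31.   38.6 119.8 -62.7  30.6 -11.3]
tcp jig [-104.6  -40.9  189.9] F jig [-0.1 -0.2  0.9] w 85.4
tool z jig [ 0.342  0.002 -0.94 ] tool y [ 0.003 -1.    -0.001]
tip160 [-49.8 -40.5  39.6]
```

Emit:
{"op": "servo_tool", "data": {
  "commands": [
    [[0,3,0,0,0,0],[2.8,0,1.0,0,0,0],[2.8,0,1.0,0,0,0],[1.9,0,0.7,0,0,0],[1.9,0,0.7,0,0,0],[0.94,0,0.34,0,0,0],[0.94,0,0.34,0,0,0],[0,0,0,0,0,0]]
  ]
}}

```text
clock: 8.95
tcp_pos: [0.5584, -0.0831, 0.19]
tool_rot: [180.0, -20.0, 17.3]
contact_force: [0.1, -0.3, 0.3]
width: 0.0855
```

```bash
python3 look.py
```

```text
clk 8.95 q [-24.3  32.   38.7 118.2 -62.3  31.2 -12.3]
tcp jig [-92.9 -44.6 190. ] F jig [-0.  -0.3  0.3] w 85.5
tool z jig [ 0.342  0.    -0.94 ] tool y [ 0.002 -1.     0.   ]
tip160 [-38.1 -44.6  39.6]
```

Emit:
{"op": "servo_tool", "data": {
  "commands": [
    [[0.94,0,0.34,0,0,0],[0.94,0,0.34,0,0,0],[0.94,0,0.34,0,0,0],[0,0,0,0,0,0]]
  ]
}}

```text
clock: 9.28
tcp_pos: [0.5601, -0.0827, 0.1896]
tool_rot: [-180.0, -19.9, 17.3]
contact_force: [-3.7, -1.8, 1.7]
width: 0.0852
```

Emit:
{"op": "servo_tool", "data": {
  "commands": [
    [[0.94,0,0.34,0,0,0],[0.94,0,0.34,0,0,0],[0,0,0,0,0,0]]
  ]
}}

```text
clock: 9.53
tcp_pos: [0.5609, -0.0825, 0.1891]
tool_rot: [-179.9, -19.7, 17.3]
contact_force: [-8.1, -2.1, 2.7]
width: 0.0851
```

Emit:
{"op": "servo_tool", "data": {
  "commands": [
    [[0.7,0,-1.9,0,0,0],[0.7,0,-1.9,0,0,0],[0.7,0,-1.9,0,0,0],[0.7,0,-1.9,0,0,0],[0,0,0,0,0,0]]
  ]
}}

```text
clock: 9.95
tcp_pos: [0.5623, -0.0819, 0.1979]
tool_rot: [-180.0, -19.9, 17.3]
contact_force: [-5.1, -2.4, -2.3]
width: 0.0853
```

```bash
python3 look.py 4
python3 - <<'E'
import cv2
a=cv2.imread('pics/scene4f.png')[140:240,195:295]
cv2.imwrite('pics/w4.png',cv2.resize(a,None,fx=6,fy=6,interpolation=cv2.INTER_CUBIC))
E
```

```text
clk 9.95 q [-25.3  31.8  39.9 117.6 -60.9  32.2 -14.1]
tcp jig [-88.8 -44.6 197.9] F jig [-5.6 -0.8 -2.3] w 85.3
tool z jig [ 0.34   0.001 -0.94 ] tool y [ 0.003 -1.    -0.   ]
tip160 [-34.3 -44.5  47.4]
```

View pics/w4.png

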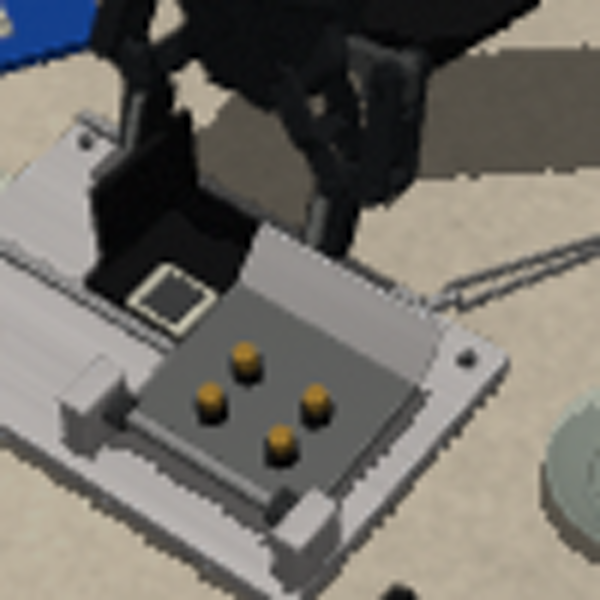

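```bash
cat > flap.py <<'E'
from h import *
from cell import bot
import sys
n,x0,y0=sys.argv[1],195,140
c=bot.capture("scene"); J=R.from_euler('z',17.2,degrees=True)
def pt(x,y,z,a):
    dx,dz=x-62,z-37; X=62+dx*np.cos(a)+dz*np.sin(a); Z=37+dz*np.cos(a)-dx*np.sin(a)
    return J.apply(np.array([X,y,Z])/1e3)+[.6339,-.013,0]
for a in(0,.05,.1,.15,.2): print(a,*[((proj(c,pt(*p,a))-[x0,y0]+.5)*6-.5).round() for p in((-29,-20,58),(-29,70,58),(-10,-20,39),(-10,70,39),(22,13,54))])
b=c["img"][140:240,195:295,::-1]; cv2.imwrite(f'pics/{n}.png',cv2.resize(b,None,fx=6,fy=6,interpolation=cv2.INTER_CUBIC))
E
python3 flap.py w5
```

```text
0 [264. 236.] [446. 340.] [237. 295.] [417. 400.] [250. 361.]
0.05 [262. 230.] [445. 334.] [236. 290.] [417. 395.] [248. 359.]
0.1 [259. 225.] [443. 329.] [235. 284.] [417. 390.] [247. 357.]
0.15 [256. 220.] [441. 325.] [234. 280.] [416. 386.] [245. 356.]
0.2 [253. 216.] [439. 321.] [232. 275.] [415. 381.] [243. 355.]
```

Emit:
{"op": "servo_tool", "data": {
  "commands": [
    [[1.1,0,0,0,0,0],[1.1,0,0,0,0,0],[1.0,0,0,0,0,0],[1.0,0,0,0,0,0],[0,0,0,0,0,0],[0,0,0,0,0,0],[0,0,0,0,0,0],[0,0,0,0,0,0]]
  ]
}}

```text
clock: 10.77
tcp_pos: [0.5634, -0.0817, 0.1979]
tool_rot: [-179.9, -19.6, 17.4]
contact_force: [-12.7, -4.5, -0.4]
width: 0.0855
```

```bash
python3 look.py; python3 flap.py w6
```

```text
clk 10.77 q [-25.5  32.   40.2 117.3 -60.4  32.6 -14.6]
tcp jig [-87.6 -44.8 197.9] F jig [-13.5  -0.5  -0.4] w 85.5
tool z jig [ 0.335  0.002 -0.942] tool y [ 0.003 -1.    -0.001]
tip160 [-34.  -44.5  47.2]
0 [264. 236.] [446. 340.] [237. 295.] [417. 400.] [250. 361.]
0.05 [262. 230.] [445. 334.] [236. 290.] [417. 395.] [248. 359.]
0.1 [259. 225.] [443. 329.] [235. 284.] [417. 390.] [247. 357.]
0.15 [256. 220.] [441. 325.] [234. 280.] [416. 386.] [245. 356.]
0.2 [253. 216.] [439. 321.] [232. 275.] [415. 381.] [243. 355.]
```

View pics/w6.png

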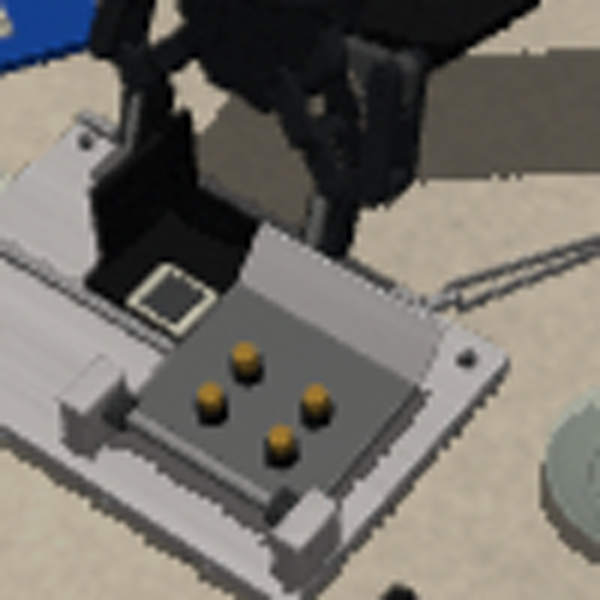

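```bash
cat > ang.py <<'E'
from h import *
from cell import bot
# flap angle from orange post tops' shift vs first (shut) image
def cen(bgr):
    h=cv2.cvtColor(bgr,cv2.COLOR_BGR2HSV)[195:235,215:265].astype(float)
    w=((h[...,0]>8)&(h[...,0]<28)&(h[...,1]>150))*h[...,2]; v,u=np.mgrid[195:235,215:265]; return np.array([(u*w).sum(),(v*w).sum()])/w.sum(), (w>0).sum()
import sys
c=bot.capture("scene"); J=R.from_euler('z',17.2,degrees=True)
def pt(x,y,z,a):
    dx,dz=x-62,z-37; X=62+dx*np.cos(a)+dz*np.sin(a); Z=37+dz*np.cos(a)-dx*np.sin(a)
    return J.apply(np.array([X,y,Z])/1e3)+[.6339,-.013,0]
ref=cen(cv2.imread('pics/scene0.png')); p0=proj(c,pt(33,30,50,0))
for a in(.05,.1,.15,.2): print(a,(proj(c,pt(33,30,50,a))-p0).round(2),end=' ')
print()
for n in sys.argv[1:]: print(n,cen(cv2.imread(n))[0]-ref[0],cen(cv2.imread(n))[1])
im=cen(c["img"][:,:,::-1].copy()); print("now",(im[0]-ref[0]).round(2),im[1],ref[1])
E
python3 ang.py pics/scene1f.png pics/scene2f.png pics/scene3f.png pics/scene4f.png
```

```text
0.05 [-0.21 -0.18] 0.1 [-0.43 -0.33] 0.15 [-0.68 -0.45] 0.2 [-0.94 -0.54] 
pics/scene1f.png [0.06916424 0.01852285] 58
pics/scene2f.png [ 0.001683   -0.06577544] 56
pics/scene3f.png [-0.00465183 -0.03089179] 58
pics/scene4f.png [-0.88727348 -0.49256398] 58
now [-0.81 -0.48] 59 60
```

Emit:
{"op": "servo_tool", "data": {
  "commands": [
    [[0.7,0,-1.9,0,0,0],[0.7,0,-1.9,0,0,0],[0.7,0,-1.9,0,0,0],[0,0,0,0,0,0]]
  ]
}}

```text
clock: 11.2
tcp_pos: [0.565, -0.0812, 0.205]
tool_rot: [-180.0, -19.8, 17.4]
contact_force: [-8.6, -2.9, -1.5]
width: 0.0855
```

```bash
python3 look.py; python3 ang.py
```

```text
clk 11.2 q [-26.1  31.5  40.9 117.  -59.6  33.1 -15.5]
tcp jig [-86.  -44.7 205. ] F jig [-9.  -0.2 -1.5] w 85.5
tool z jig [ 0.338  0.002 -0.941] tool y [ 0.003 -1.    -0.001]
tip160 [-31.9 -44.5  54.4]
0.05 [-0.21 -0.18] 0.1 [-0.43 -0.33] 0.15 [-0.68 -0.45] 0.2 [-0.94 -0.54] 
now [-1.05 -0.56] 53 60
```

Emit:
{"op": "servo_tool", "data": {
  "commands": [
    [[-0.8,0,1.1,0,0,0],[-0.8,0,1.1,0,0,0],[-0.8,0,1.1,0,0,0],[-0.8,0,1.1,0,0,0],[-0.8,0,1.1,0,0,0],[-0.8,0,1.1,0,0,0],[0,0,0,0,0,0]]
  ]
}}

```text
clock: 11.83
tcp_pos: [0.5625, -0.0819, 0.1966]
tool_rot: [-180.0, -19.7, 17.3]
contact_force: [-8.5, -3.0, -1.7]
width: 0.0852
```

```bash
python3 look.py; python3 ang.py
```

```text
clk 11.83 q [-25.3  32.   39.9 117.5 -60.8  32.3 -14.1]
tcp jig [-88.6 -44.7 196.6] F jig [-9.  -0.3 -1.7] w 85.2
tool z jig [ 0.338  0.001 -0.941] tool y [ 0.002 -1.    -0.001]
tip160 [-34.6 -44.5  46. ]
0.05 [-0.21 -0.18] 0.1 [-0.43 -0.33] 0.15 [-0.68 -0.45] 0.2 [-0.94 -0.54] 
now [-0.58 -0.22] 58 60
```

Emit:
{"op": "servo_tool", "data": {
  "commands": [
    [[1.0,0,-2.8,0,0,0],[0,-3,0,0,0,0],[0,-3,0,0,0,0],[0,-3,0,0,0,0],[0,-3,0,0,0,0],[0,-3,0,0,0,0],[0,-3,0,0,0,0],[0,0,0,0,0,0]]
  ]
}}

```text
clock: 12.55
tcp_pos: [0.5591, -0.0663, 0.2011]
tool_rot: [179.7, -20.0, 17.2]
contact_force: [-3.0, -5.7, -2.2]
width: 0.0856
```

```bash
python3 look.py; python3 ang.py
```

```text
clk 12.55 q [-27.7  31.1  40.5 118.4 -60.4  31.2 -16.1]
tcp jig [-87.2 -28.8 201.1] F jig [-4.6 -4.5 -2.2] w 85.6
tool z jig [ 0.342 -0.005 -0.94 ] tool y [-0.002 -1.     0.005]
tip160 [-32.5 -29.7  50.7]
0.05 [-0.21 -0.18] 0.1 [-0.43 -0.33] 0.15 [-0.68 -0.45] 0.2 [-0.94 -0.54] 
now [-1.28 -0.87] 58 60
```

Emit:
{"op": "servo_tool", "data": {
  "commands": [
    [[0,-3,0,0,0,0],[0,-3,0,0,0,0],[0,-3,0,0,0,0],[0,-3,0,0,0,0],[0,-3,0,0,0,0],[0,-3,0,0,0,0],[0,-3,0,0,0,0],[0,0,0,0,0,0]]
  ]
}}

```text
clock: 13.27
tcp_pos: [0.553, -0.0462, 0.2011]
tool_rot: [179.7, -20.0, 17.2]
contact_force: [-3.6, -5.5, -2.8]
width: 0.0854
```

```bash
python3 look.py; python3 ang.py; python3 flap.py w7
```

```text
clk 13.27 q [-30.4  30.4  40.7 119.5 -60.3  30.  -18. ]
tcp jig [-87.1  -7.8 201.1] F jig [-5.1 -4.2 -2.8] w 85.4
tool z jig [ 0.342 -0.005 -0.94 ] tool y [-0.002 -1.     0.005]
tip160 [-32.3  -8.6  50.8]
0.05 [-0.21 -0.18] 0.1 [-0.43 -0.33] 0.15 [-0.68 -0.45] 0.2 [-0.94 -0.54] 
now [-1.32 -0.86] 58 60
0 [264. 236.] [446. 340.] [237. 295.] [417. 400.] [250. 361.]
0.05 [262. 230.] [445. 334.] [236. 290.] [417. 395.] [248. 359.]
0.1 [259. 225.] [443. 329.] [235. 284.] [417. 390.] [247. 357.]
0.15 [256. 220.] [441. 325.] [234. 280.] [416. 386.] [245. 356.]
0.2 [253. 216.] [439. 321.] [232. 275.] [415. 381.] [243. 355.]
```

View pics/w7.png

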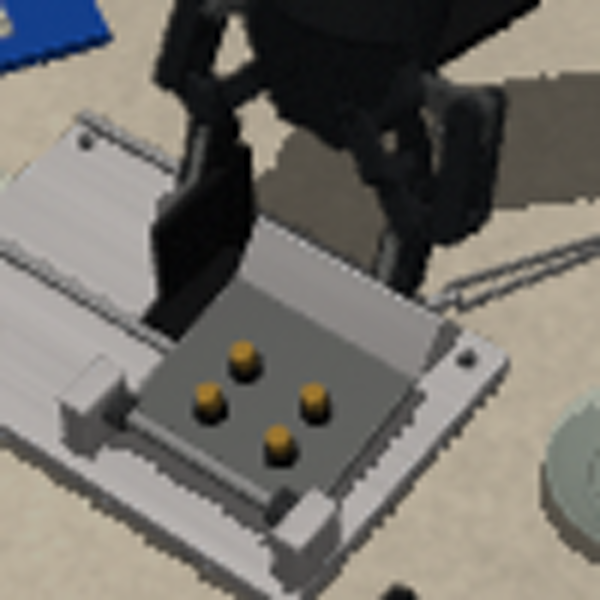

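Emit:
{"op": "servo_tool", "data": {
  "commands": [
    [[-0.4,-2,1.1,0,0,0],[-0.4,-2,1.1,0,0,0],[-0.4,-2,1.1,0,0,0],[-0.4,-2,1.1,0,0,0],[-0.4,-2,1.1,0,0,0],[0,-2,0,0,0,0],[0,0,0,0,0,0]]
  ]
}}

```text
clock: 13.95
tcp_pos: [0.5496, -0.0368, 0.1957]
tool_rot: [179.5, -20.1, 17.1]
contact_force: [-3.9, -9.0, -0.3]
width: 0.0854
```

```bash
python3 look.py; python3 ang.py
```

```text
clk 13.95 q [-31.1  30.4  40.1 120.3 -61.2  28.6 -18.1]
tcp jig [-87.5   2.2 195.7] F jig [-6.4 -7.5 -0.3] w 85.4
tool z jig [ 0.343 -0.009 -0.939] tool y [-0.005 -1.     0.008]
tip160 [-32.6   0.7  45.5]
0.05 [-0.21 -0.18] 0.1 [-0.43 -0.33] 0.15 [-0.68 -0.45] 0.2 [-0.94 -0.54] 
now [-0.72 -0.29] 60 60
```

Emit:
{"op": "servo_tool", "data": {
  "commands": [
    [[0,-1,0,0,0,0],[0,-1,0,0,0,0],[0,0,0,0,0,0]]
  ]
}}

```text
clock: 14.25
tcp_pos: [0.5491, -0.0346, 0.1957]
tool_rot: [179.5, -20.1, 17.1]
contact_force: [-4.5, -8.9, -0.1]
width: 0.0853
```

```bash
python3 look.py; python3 ang.py
```

```text
clk 14.25 q [-31.4  30.3  40.1 120.4 -61.2  28.5 -18.3]
tcp jig [-87.4   4.5 195.7] F jig [-7.  -7.1 -0.1] w 85.3
tool z jig [ 0.343 -0.009 -0.939] tool y [-0.005 -1.     0.008]
tip160 [-32.4   3.1  45.4]
0.05 [-0.21 -0.18] 0.1 [-0.43 -0.33] 0.15 [-0.68 -0.45] 0.2 [-0.94 -0.54] 
now [-0.79 -0.34] 58 60
```

Emit:
{"op": "servo_tool", "data": {
  "commands": [
    [[0,-1,0,0,0,0],[0,-1,0,0,0,0],[0,-1,0,0,0,0],[0,0,0,0,0,0]]
  ]
}}

```text
clock: 14.63
tcp_pos: [0.5483, -0.0314, 0.1957]
tool_rot: [179.6, -20.1, 17.1]
contact_force: [-3.5, -8.5, -2.2]
width: 0.0854
```

Emit:
{"op": "servo_tool", "data": {
  "commands": [
    [[0,-1,0,0,0,0],[0,0,0,0,0,0]]
  ]
}}

```text
clock: 14.8
tcp_pos: [0.548, -0.0303, 0.1957]
tool_rot: [179.6, -20.1, 17.1]
contact_force: [-2.4, -8.1, -0.8]
width: 0.0851
```

```bash
python3 look.py; python3 ang.py; python3 flap.py w8
```

```text
clk 14.8 q [-31.9  30.2  40.1 120.6 -61.1  28.3 -18.6]
tcp jig [-87.2   8.8 195.7] F jig [-4.7 -7.  -0.8] w 85.1
tool z jig [ 0.344 -0.008 -0.939] tool y [-0.004 -1.     0.007]
tip160 [-32.2   7.6  45.4]
0.05 [-0.21 -0.18] 0.1 [-0.43 -0.33] 0.15 [-0.68 -0.45] 0.2 [-0.94 -0.54] 
now [-0.85 -0.27] 60 60
0 [264. 236.] [446. 340.] [237. 295.] [417. 400.] [250. 361.]
0.05 [262. 230.] [445. 334.] [236. 290.] [417. 395.] [248. 359.]
0.1 [259. 225.] [443. 329.] [235. 284.] [417. 390.] [247. 357.]
0.15 [256. 220.] [441. 325.] [234. 280.] [416. 386.] [245. 356.]
0.2 [253. 216.] [439. 321.] [232. 275.] [415. 381.] [243. 355.]
```

View pics/w8.png

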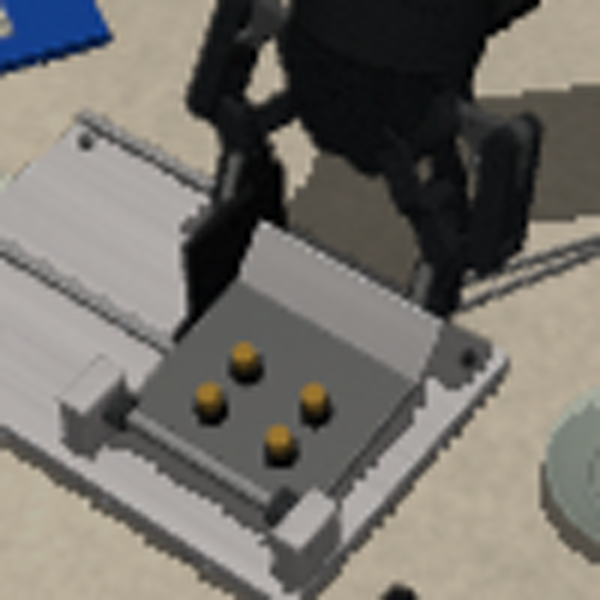

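```bash
cat > th.py <<'E'
from h import *
from cell import bot
c=bot.capture("scene"); J=R.from_euler('z',-17.2,degrees=True)
f=lambda X,Y,z:(J.apply(plane(c,(X+.5)/6-.5+195,(Y+.5)/6-.5+140,z)-[.6339,-.013,0])[:2]*1e3).round(1)
# thumb plate outer trailing hinge-side bounds: leftmost black column in rows of thumb
for n in("scene4f","w7","w8","now"):
    if n=="now": im=cv2.resize(c["img"][140:240,195:295,::-1].copy(),None,fx=6,fy=6,interpolation=cv2.INTER_CUBIC)
    elif n=="scene4f": im=cv2.imread("pics/w4.png")
    else: im=cv2.imread(f"pics/{n}.png")
    g=cv2.GaussianBlur(im,(5,5),0).max(2)
    rows={"scene4f":(220,260),"w7":(250,290),"w8":(260,300),"now":(260,300)}[n]
    for r in rows:
        w=g[r,60:260]; i=np.argmax(w<70); print(n,r,60+i,end='  ')
    print()
print(f(92,193,.072),f(88,285,.026)); print(f(153,222,.072),f(147,318,.026)); print(f(185,235,.072),f(175,338,.026))
E
python3 th.py
```

```text
scene4f 220 95  scene4f 260 99  
w7 250 153  w7 290 159  
w8 260 185  w8 300 188  
now 260 185  now 300 188  
[  3.4 -81.7] [ 14.5 -80.2]
[  0.8 -52. ] [ 13.5 -49.1]
[ -1.5 -37.4] [ 14.7 -33.2]
```

Emit:
{"op": "servo_tool", "data": {
  "commands": [
    [[0,-1,0,0,0,0],[0,0,0,0,0,0]]
  ]
}}

```text
clock: 15.12
tcp_pos: [0.5477, -0.0294, 0.1957]
tool_rot: [179.6, -20.1, 17.1]
contact_force: [-3.5, -7.2, -0.7]
width: 0.0852
```

Emit:
{"op": "servo_tool", "data": {
  "commands": [
    [[0,-0.7,0,0,0,0],[0,0,0,0,0,0]]
  ]
}}

```text
clock: 15.28
tcp_pos: [0.5476, -0.0289, 0.1957]
tool_rot: [179.5, -20.1, 17.1]
contact_force: [-2.5, -7.3, -2.1]
width: 0.0856
```

```bash
python3 look.py; python3 ang.py; python3 th.py | grep now
```

```text
clk 15.28 q [-32.1  30.2  40.1 120.7 -61.1  28.2 -18.8]
tcp jig [-87.1  10.3 195.7] F jig [-4.6 -6.2 -2.1] w 85.6
tool z jig [ 0.344 -0.008 -0.939] tool y [-0.004 -1.     0.007]
tip160 [-32.1   9.   45.5]
0.05 [-0.21 -0.18] 0.1 [-0.43 -0.33] 0.15 [-0.68 -0.45] 0.2 [-0.94 -0.54] 
now [-0.9  -0.36] 59 60
now 260 188  now 300 191
```

Emit:
{"op": "servo_tool", "data": {
  "commands": [
    [[0,-0.7,0,0,0,0],[0,0,0,0,0,0]]
  ]
}}

```text
clock: 15.55
tcp_pos: [0.5475, -0.0286, 0.1958]
tool_rot: [179.5, -20.1, 17.1]
contact_force: [-2.9, -9.5, -1.3]
width: 0.0853
```

Emit:
{"op": "servo_tool", "data": {
  "commands": [
    [[0,-0.7,0,0,0,0],[0,0,0,0,0,0]]
  ]
}}

```text
clock: 15.72
tcp_pos: [0.5475, -0.0283, 0.196]
tool_rot: [179.4, -20.1, 17.1]
contact_force: [-3.5, -9.3, -1.0]
width: 0.0854
```

```bash
python3 look.py; python3 th.py | grep now
```

```text
clk 15.72 q [-32.3  30.1  40.2 120.7 -61.1  28.1 -18.9]
tcp jig [-87.1  11.  196. ] F jig [-6.1 -7.9 -1. ] w 85.4
tool z jig [ 0.344 -0.01  -0.939] tool y [-0.005 -1.     0.009]
tip160 [-32.    9.3  45.8]
now 260 188  now 300 191
```

Emit:
{"op": "servo_tool", "data": {
  "commands": [
    [[0,1,0,0,0,0],[0,1,0,0,0,0],[0,1,0,0,0,0],[0,1,0,0,0,0],[0,0,0,0,0,0]]
  ]
}}

```text
clock: 16.18
tcp_pos: [0.5481, -0.0295, 0.1953]
tool_rot: [179.8, -20.0, 17.2]
contact_force: [-4.1, -4.1, -0.0]
width: 0.0852
```

```bash
python3 look.py; python3 th.py | grep now; python3 ang.py
```

```text
clk 16.18 q [-31.8  30.3  40.  120.6 -61.2  28.6 -18.5]
tcp jig [-86.9   9.6 195.3] F jig [-5.1 -2.7 -0. ] w 85.2
tool z jig [ 0.343 -0.003 -0.939] tool y [-0.001 -1.     0.003]
tip160 [-32.1   9.1  45. ]
now 260 188  now 300 191  
0.05 [-0.21 -0.18] 0.1 [-0.43 -0.33] 0.15 [-0.68 -0.45] 0.2 [-0.94 -0.54] 
now [-0.78 -0.28] 59 60
```

Emit:
{"op": "servo_tool", "data": {
  "commands": [
    [[0,1,0,0,0,0],[0,1,0,0,0,0],[0,1,0,0,0,0],[-0.6,0,0.2,0,0,0],[-0.6,0,0.2,0,0,0],[-0.6,0,0.2,0,0,0],[-0.6,0,0.2,0,0,0],[0,0,0,0,0,0]]
  ]
}}

```text
clock: 16.95
tcp_pos: [0.5473, -0.0309, 0.1934]
tool_rot: [180.0, -20.0, 17.3]
contact_force: [-2.3, 0.4, -3.0]
width: 0.0853
```

```bash
python3 look.py; python3 th.py | grep now; python3 ang.py
```

```text
clk 16.95 q [-31.2  30.3  39.5 120.6 -61.6  28.6 -17.8]
tcp jig [-88.    8.6 193.4] F jig [-2.1  1.  -3. ] w 85.3
tool z jig [ 0.343  0.    -0.939] tool y [ 0.002 -1.     0.   ]
tip160 [-33.2   8.6  43.1]
now 260 188  now 300 191  
0.05 [-0.21 -0.18] 0.1 [-0.43 -0.33] 0.15 [-0.68 -0.45] 0.2 [-0.94 -0.54] 
now [-0.81 -0.45] 58 60
```

Emit:
{"op": "servo_tool", "data": {
  "commands": [
    [[-0.6,0.3,0.2,0,0,0],[-0.6,0.3,0.2,0,0,0],[-0.6,0.3,0.2,0,0,0],[-0.6,0.3,0.2,0,0,0],[-0.6,0.3,0.2,0,0,0],[-0.6,0.3,0.2,0,0,0],[0,0,0,0,0,0]]
  ]
}}

```text
clock: 17.63
tcp_pos: [0.5452, -0.0341, 0.1915]
tool_rot: [179.9, -20.1, 17.3]
contact_force: [0.4, 0.2, -0.2]
width: 0.0852
```

```bash
python3 look.py; python3 th.py | grep now; python3 ang.py
```

```text
clk 17.63 q [-30.6  30.3  39.2 120.9 -62.1  28.3 -16.9]
tcp jig [-91.    6.1 191.5] F jig [ 0.4  0.  -0.2] w 85.2
tool z jig [ 0.343 -0.001 -0.939] tool y [ 0.001 -1.     0.001]
tip160 [-36.    5.9  41.2]
now 260 188  now 300 191  
0.05 [-0.21 -0.18] 0.1 [-0.43 -0.33] 0.15 [-0.68 -0.45] 0.2 [-0.94 -0.54] 
now [-0.77 -0.22] 57 60
```

```bash
cat > cr.py <<'E'
from h import *
from cell import bot
def crease(im):
    g=cv2.GaussianBlur(im[...,1].astype(np.float32),(3,3),0); out=[]
    for c in range(240,262):
        col=g[175:212,c]; d=np.diff(col); r0=190+(c-238)*.583-3; 
        lo=int(r0-175-6);hi=int(r0-175+6); s=np.clip(-d[lo:hi],0,None); s[s<4]=0
        if s.sum()>0: out.append(175.5+lo+(s*np.arange(len(s))).sum()/s.sum()-.583*(c-250))
    return np.mean(out)
k=bot.capture("scene"); cv2.imwrite("pics/now.png",k["img"][:,:,::-1])
J=R.from_euler('z',17.2,degrees=True)
def pt(x,y,z,a):
    dx,dz=x-62,z-37; X=62+dx*np.cos(a)+dz*np.sin(a); Z=37+dz*np.cos(a)-dx*np.sin(a)
    return J.apply(np.array([X,y,Z])/1e3)+[.6339,-.013,0]
pr={}
for a in(0,.05,.1,.15,.2,.25):
    p,q=proj(k,pt(-12,-20,39,a)),proj(k,pt(-12,70,39,a)); t=(250-p[0])/(q[0]-p[0]); pr[a]=p[1]+t*(q[1]-p[1])
print({a:round(v-pr[0],2) for a,v in pr.items()})
import glob
r=crease(cv2.imread("pics/scene0.png"))
for n in["scene1f","scene2f","scene3f","scene4f","now"]: print(n,round(crease(cv2.imread(f"pics/{n}.png"))-r,2))
for n in["w6","w7","w8"]:
    im=np.zeros((384,512,3),np.uint8); im[140:240,195:295]=cv2.resize(cv2.imread(f"pics/{n}.png"),(100,100),interpolation=cv2.INTER_AREA); print(n,round(crease(im)-r,2))
E
python3 cr.py
```

```text
{0: np.float64(0.0), 0.05: np.float64(-0.87), 0.1: np.float64(-1.66), 0.15: np.float64(-2.38), 0.2: np.float64(-3.02), 0.25: np.float64(-3.58)}
scene1f 0.03
scene2f 0.01
scene3f 0.01
scene4f -1.4
now -1.07
w6 -1.4
w7 -2.18
w8 -1.84
```

The crease measurement puts the flap at about 0.06 rad, resting on the sled, and the contact force is zero. I'll withdraw.

Emit:
{"op": "servo_tool", "data": {
  "commands": [
    [[-1.9,0,-0.7,0,0,0],[-1.9,0,-0.7,0,0,0],[-3.8,0,-1.4,0,0,0],[-7.5,0,-2.7,0,0,0],[-7.5,0,-2.7,0,0,0],[-7.5,0,-2.7,0,0,0],[-4,0,-12,0,0,0],[0,0,-20,0,0,0]]
  ]
}}

```text
clock: 18.45
tcp_pos: [0.4976, -0.048, 0.2182]
tool_rot: [-179.9, -19.7, 17.2]
contact_force: [-0.4, 0.6, 0.1]
width: 0.0849
```

Emit:
{"op": "servo_tool", "data": {
  "commands": [
    [[0,0,-25,0,0,0],[0,0,-30,0,0,0],[0,0,-30,0,0,0],[0,0,-30,0,0,0],[0,0,-20,0,0,0],[0,0,0,0,0,0],[0,0,0,0,0,0]]
  ]
}}

```text
clock: 19.03
tcp_pos: [0.4556, -0.0604, 0.3467]
tool_rot: [-179.8, -20.2, 17.4]
contact_force: [0.4, 0.0, -0.6]
width: 0.0851
```

```bash
python3 look.py 9 t; python3 cr.py | grep now
python3 - <<'E'
import cv2,numpy as np
a=cv2.imread('pics/top9f.png')[120:220,225:355]; b=cv2.imread('pics/scene9f.png')[140:240,185:315]
cv2.imwrite('pics/fin.png',cv2.resize(np.vstack([a,b]),None,fx=3,fy=3,interpolation=cv2.INTER_CUBIC))
E
```

```text
clk 19.03 q [-63.7   4.   72.2 124.7 -20.6  37.5 -50.2]
tcp jig [-184.4    7.4  346.7] F jig [ 0.4 -0.1 -0.6] w 85.1
tool z jig [ 0.345  0.005 -0.939] tool y [ 0.005 -1.    -0.003]
tip160 [-129.2    8.2  196.5]
now -1.08
```

View pics/fin.png

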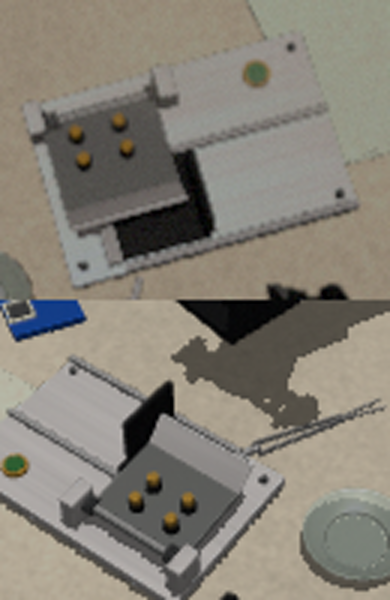

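The final picture shows the sled's leading edge against the end stop at (118,245), with no visible gap. The thumb plate is upright, the flap rests on the sled, and the hand is clear. I'll hand in.

```bash
python3 -c "
from cell import bot
s=bot.read_state();print(s['clock'],abs(s['joint_velocities']).max());print(bot.hand_in())"
```

```text
19.1833 1.1663988095597975
the job is handed in; nothing more can be done
None
```

The sled is home under the flap and the job is handed in, at about 19 s on the clock. The hand-in reports no verdict.

**What I did:**
- With the hand tilted about 20°, I pushed the sled by its thumb plate to about y -49 mm.
- I raised the flap by its lip with the left finger, then pushed the sled on while that finger slid along the lip. I stopped when the hand stopped advancing and the force rose by about 2 N.
- I backed off the thumb plate, eased the flap down over about 1 s, and withdrew.

**Last checks:**
- **Sled:** by the finger position it was at about y +1.7 mm when it met the stop (fully home is 2). In the final top view it lies against the end stop.
- **Flap:** the crease between lip and plate gives about 0.063 rad, as expected for a flap resting on the sled. The reading was the same before and after the hand withdrew.
- **Hand:** contact force is about zero and the hand is clear. The dish and tweezers look unmoved. I did not compare the vial's position numerically.

**What disagreed:**
- A rougher flap measure from the binding posts read 0.05 to 0.1 rad higher than the crease.
- By the crease, the flap was only about 0.08 rad at first lift. I had no crease picture of it above 0.09 while the sled was still at -49 mm. The crease read 0.135 rad with the sled at about -16 mm. The posts gave nearly the same reading with the sled at about -37 mm, so I believe step 1 was met with only a small margin.
- While the sled was being seated, the crease read about 0.11 rad.

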